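Put the microscope objectives back into their own holders

ROBOT

A 6-joint arm with a two-finger parallel gripper is mounted at the origin on the work surface. World frame = base frame: x ahead of the robot, y to its left, z up, the work surface at z = 0. Lengths are in m, angles in rad, forces in N, time in s.
With the tool pointing down it reaches from about 0.25 to 0.775 m from the base axis. Payload 4 kg.
Tool frame: the origin (TCP) lies midway between the tips of the shut fingers; the grasp point (between the pads) lies 19 mm behind it; z points along the fingers, y is the direction in which the jaws open and shut (so a half turn about z gives the same grasp; the last joint's range is limited). The gripper opens to 94 mm and grips with 3 to 60 N. Pads are 16 mm wide; open, the fingers measure 119 mm over their backs; the gripper's body (75 mm by 177 mm) begins 78 mm behind the grasp point.
Start: joints at [-1.225, 0.087, 1.371, -0, 1.684, -0.103], TCP at [0.239, -0.496, 0.206] pointing down, gripper open.
Joint ranges: [-3.1, 3.1], [-0.76, 2.03], [0.27, 2.55], [-1.08, 4.22], [0.17, 2.65], [-2.57, 2.57]. Speed limits (rad/s): [2.79, 2.79, 3.14, 3.14, 3.14, 3.14].

INTERFACE

Orientations are given as [roll, pitch, yaw] about the fixed x, y, z axes, in that order (R = Rz(yaw) Ry(pitch) Rx(roll)).
In Python, from bench import get_obs, snapshot, ticket gives the robot as it stands.
- The arm moves only by the shell command python3 -m creep 'ROWS' [OPENING]. ROWS is JSON, a list that holds one entry, the list of rows, each a list of 4 numbers: the shift along the tool's x, y, z in mm, then the turn about the tool's z in degrees. A call has 1 to 8 rows; each row shifts and turns the commanded pose from where the row before left it, along the tool's axes as they then stand; what a row does not reach is not made up. A row lasts 1/8 s, in which the tool goes at most 62.5 mm and 10.7 degrees, less where a joint would pass 70% of its speed; a pose out of reach is approached as far as the arm can. A call with a gripper value outside its range is refused whole. OPENING is the opening, from 0 (shut) to 1 (fully open), set as the call begins (- or left out, the last holds). The fingers move at their own pace and stop on an object; the grip force is fixed at half the most. Time passes only in rows, so rows that do not move let the fingers close. It gives the time, the measured TCP pose, the force and the opening at its end, in the units of the state.
- get_obs(): the state, without advancing time (a new reading comes with each control period).
- snapshot(name): name is "scene" or "top" or "wrist"; returns a dict with "color" (480x640x3 uint8, red, green, blue), "depth" (480x640 float32, m along the optical axis (not along the pixel's ray), 0 where there is no reading), "fx", "fy", "cx", "cy" (pixels), "extrinsics" (4x4, takes a point from world to camera coordinates). Camera axes: x right, y down, z forward; pixel columns grow to the right and rows downward; lengths in m; the calibration is good to about 2 mm. A picture is of the moment at which its call begins.
- ticket.close_job(): hands the job in, once; it reports no verdict.
The state is a dict: "time": time; "joint_positions": joint angles; "qvel": joint speeds; "joint_torque": joint torques, N m; "tool_pos": TCP position; "ee_rot": TCP orientation; "wrist_force": force on the tool from outside, world axes, zero at the start; "wrist_torque": the same for the moment, N m; "width": finger opening in m.
Only numpy, scipy, OpenCV 4.12 (cv2) and the standard library are available. Lean on these libraries where they do the work, as an engineer would, in place of code of your own. Each camera call takes 0.05 s, during which the arm holds its last target. There are 200 camera calls.

TASK

The three microscope objectives have been put away in each other's holders: move them so that the short one stands in the round holder, the medium one in the square holder and the long one in the oblong holder, each upright and down inside its rim. The white disc is free for parking one on the way. Never put an objective on the bare bench, drop it or tip it over, and leave the two vials and the small card box where they stand.

Things in the scene. Friction and masses are not known exactly. Their poses are not given: they have to be found in the camera images.
- short_objective: The SHORT objective. Turned steel objective with a black nose, standing upright, round about its z axis (yaw means nothing). Origin: centre of its underside, z up. Foot flange 42 mm across and 7 mm high (the same on all three). 0.16 to 0.33 kg (it varies); grip around the plain part of the barrel. 50 mm tall in all; barrel 44 mm across from 7 to 44 mm height; the nose is broad and flat with a wide glass.
- medium_objective: The MEDIUM objective. Turned steel objective with a black nose, standing upright, round about its z axis (yaw means nothing). Origin: centre of its underside, z up. Foot flange 42 mm across and 7 mm high (the same on all three). 0.16 to 0.33 kg (it varies); grip around the plain part of the barrel. 68 mm tall in all; barrel 38 mm across from 7 to 50 mm height; the nose tapers to a 20 mm stub.
- long_objective: The LONG objective. Turned steel objective with a black nose, standing upright, round about its z axis (yaw means nothing). Origin: centre of its underside, z up. Foot flange 42 mm across and 7 mm high (the same on all three). 0.16 to 0.33 kg (it varies); grip around the plain part of the barrel. 88 mm tall in all; barrel 33 mm across from 7 to 66 mm height; the nose tapers to a 12 mm point.
- round_holder: Holder with a ROUND aluminium base 84 mm across, 6 mm thick. In its middle, a round well 62 mm across for the objective's foot: floor 6 mm above the bench, rim 68 mm across outside with its top 11 mm above the bench. Fixed to the bench; any of the objectives fits in with about 10 mm of play each side. Origin: centre of its underside on the bench, under the well's centre, z up.
- square_holder: Holder with a SQUARE aluminium base 84 x 84 mm, 6 mm thick. In its middle, a round well 62 mm across for the objective's foot: floor 6 mm above the bench, rim 68 mm across outside with its top 11 mm above the bench. Fixed to the bench; any of the objectives fits in with about 10 mm of play each side. Origin: centre of its underside on the bench, under the well's centre, z up.
- oblong_holder: Holder with an OBLONG aluminium base 76 x 128 mm (long along its y axis), 6 mm thick. In its middle, a round well 62 mm across for the objective's foot: floor 6 mm above the bench, rim 68 mm across outside with its top 11 mm above the bench. Fixed to the bench; any of the objectives fits in with about 10 mm of play each side. Origin: centre of its underside on the bench, under the well's centre, z up.
- park_disc: Flat white plastic disc, 96 mm across and 6 mm thick, no rim, fixed to the bench and empty at the start: the free spot. Origin: centre of its underside on the bench.
- vial_a: Small glass vial with a black cap, 28 mm across, 55 mm tall, standing loose on the bench (bystander). Origin: centre of its underside.
- vial_b: Another such vial, 28 mm across, 55 mm tall, standing loose on the bench (bystander). Origin: centre of its underside.
- slip_box: Small closed brown card box of cover slips with a white label on top, 44 x 60 mm (long along its y axis), 22 mm tall, lying loose on the bench (bystander). Origin: centre of its underside.
There are look-alikes about, which are no part of the job. What is shaped like the square_holder but blue or turquoise is not meant.

How it is judged:
At the end, for the whole second after the job is handed in: Short objective in the round holder, medium in the square, long in the oblong: each within 14 mm of the well's centre, its underside on the well's floor (origin lower than 9.5 mm above the bench), upright within 0.1 rad, at rest and released (horizontal distance between short_objective and round_holder below 0.014 m and height (world z) of each of short_objective, medium_objective, long_objective below 0.0095 m and angle between each of short_objective, medium_objective, long_objective's own z axis and vertical below 0.1 rad and linear speed of each of short_objective, medium_objective, long_objective below 0.02 m/s and contact force between the fingers and short_objective below 0.1 N and horizontal distance between medium_objective and square_holder below 0.014 m and contact force between the fingers and medium_objective below 0.1 N and horizontal distance between long_objective and oblong_holder below 0.014 m and contact force between the fingers and long_objective below 0.1 N); the robot touches nothing.
It fails at once if an objective is stood or laid on the bare bench (height (world z) of any of short_objective, medium_objective, long_objective below 0.003 m).
It fails at once if an objective is tipped over (more than 40 degrees) (angle between any of short_objective, medium_objective, long_objective's own z axis and vertical above 0.7 rad).
It fails at once if an objective is dropped (falling free of the fingers from more than about 3 cm) ((linear speed of short_objective above 0.75 m/s and contact force between the fingers and short_objective below 0.05 N) or (linear speed of medium_objective above 0.75 m/s and contact force between the fingers and medium_objective below 0.05 N) or (linear speed of long_objective above 0.75 m/s and contact force between the fingers and long_objective below 0.05 N)).
It fails at once if a vial or the small card box is pushed more than 25 mm or tipped (distance of any of vial_a, vial_b, slip_box from where it was at the start of the episode above 0.025 m or angle between any of vial_a, vial_b, slip_box's own z axis and vertical above 0.5 rad).
It also fails if it takes over 96 s, if anything falls off the work surface, if the arm or the gripper's body presses on something with over 40 N, if the wrist force passes 120 N, or if a joint passes its speed limit or range.

## Working session

There is one attempt and no reset: what is moved stays moved. The work goes in short steps, Python scripts to look and compute and a shell command to move; the robot and the scene stay as the last step left them, time stands still between calls to the robot, and variables do not carry over. Pictures are saved under pics/ and viewed, on a budget of 14 in all, crops included, one or two more only if the job needs it, and the job is handed in when it is done.

```bash
mkdir -p pics; ls
python3 - <<'E'
from bench import get_obs,snapshot
import cv2,numpy as np
for n in("top","scene"):
    s=snapshot(n); np.savez(f'pics/{n}0.npz',**s)
    cv2.imwrite(f'pics/{n}0.png',s['color'][:,:,::-1]); print(n,s['fx'],s['cx'],s['cy'],np.round(s['extrinsics'],3).tolist())
print(get_obs())
E
```

```text
pics
top 436.14639916218744 313.96545399690945 235.0444720895621 [[-0.009, -1.0, -0.003, 0.076], [-0.978, 0.009, -0.21, 0.498], [0.21, 0.001, -0.978, 0.861], [0.0, 0.0, 0.0, 1.0]]
scene 608.6446931186432 324.33110783362196 244.535078673547 [[0.641, 0.768, 0.018, -0.348], [0.658, -0.537, -0.527, -0.261], [-0.395, 0.349, -0.85, 1.304], [0.0, 0.0, 0.0, 1.0]]
{'time': 0.1, 'joint_positions': array([-1.22508745e+00,  8.78707767e-02,  1.37207668e+00, -1.46781590e-05,
        1.68358193e+00, -1.03092493e-01]), 'qvel': array([ 5.38091052e-05, -7.78290249e-04, -3.62143897e-03, -3.74207443e-04,
       -1.23909584e-03,  2.27375571e-03]), 'joint_torque': array([ 2.76885803e-03, -3.41252875e+01, -3.03302085e+01,  7.20906467e-02,
        3.03670310e-02, -9.77485638e-05]), 'tool_pos': array([ 0.23846812, -0.49507922,  0.20444026]), 'ee_rot': array([-3.13966470e+00, -1.84798647e-04,  4.48799559e-01]), 'wrist_force': array([-0.49351585,  1.10968057,  0.04145516]), 'wrist_torque': array([ 0.01280241,  0.07856158, -0.03328461]), 'width': 0.09388198101361116}
```

View pics/top0.png

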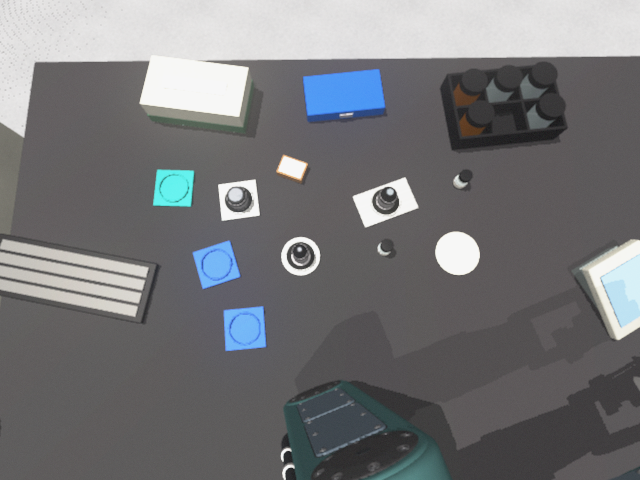

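View pics/scene0.png

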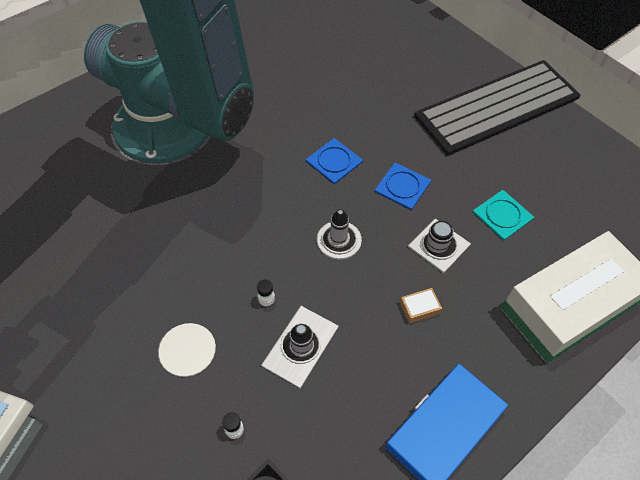

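Top view: the round holder with the long objective is at (301,256). The white square holder with the short one is at (239,200), and the oblong with the medium one is at (386,202). The park disc is at (458,253), the vials at (386,248) and (462,180), and the slip box at (292,167). The square-shaped candidates are (239,200) white/aluminium, (174,188) turquoise, and (216,264) and (245,328) blue. Only the white one fits, and I'll check it in a crop.

```bash
cat > h.py <<'E'
import numpy as np,cv2
def cast(s,uv,z):
    uv=np.atleast_2d(uv).astype(float);E=s['extrinsics'];R,t=E[:3,:3],E[:3,3]
    d=np.c_[(uv[:,0]-s['cx'])/s['fx'],(uv[:,1]-s['cy'])/s['fy'],np.ones(len(uv))]@R
    c=-R.T@t
    return (c+d*((z-c[2])/d[:,2])[:,None])[:,:2]
def tri(a,ua,b,ub):
    P=[np.diag([1,1,1.])@np.array([[s['fx'],0,s['cx']],[0,s['fy'],s['cy']],[0,0,1]])@s['extrinsics'][:3] for s in(a,b)]
    X=cv2.triangulatePoints(P[0],P[1],np.array(ua,float),np.array(ub,float))[:,0];return X[:3]/X[3]
E
python3 - <<'E'
import numpy as np,cv2
from h import *
t=dict(np.load('pics/top0.npz'));s=dict(np.load('pics/scene0.npz'))
for nm,img,pts in(("top",t,dict(round=(301,256),square=(239,200),oblong=(386,202),park=(458,253),slip=(292,167))),("scene",s,dict(round=(340,240),square=(440,244),oblong=(300,346),park=(187,350),slip=(421,303)))):
    c=img['color'];hsv=cv2.cvtColor(c,cv2.COLOR_RGB2HSV)
    m=((hsv[:,:,2]>150)&(hsv[:,:,1]<60)).astype(np.uint8)
    n,l,st,ce=cv2.connectedComponentsWithStats(m)
    for k,p in pts.items():
        i=max((i for i in range(1,n) if np.hypot(st[i,0]+st[i,2]/2-p[0],st[i,1]+st[i,3]/2-p[1])<22),key=lambda i:st[i,4])
        ct,_=cv2.findContours((l==i).astype(np.uint8),cv2.RETR_EXTERNAL,cv2.CHAIN_APPROX_NONE)
        w=cast(img,max(ct,key=len)[:,0],.022 if k=='slip' else .006).astype(np.float32)
        print(nm,k,np.round(cv2.minAreaRect(w)[0],4),np.round(cv2.minAreaRect(w)[1],4),round(cv2.minAreaRect(w)[2],1))
    for k,p,z in(("va",(386,243) if nm=="top" else (265,286),.055),("vb",(466,174) if nm=="top" else (232,418),.055)): print(nm,k,cast(img,p,z).round(3))
# crops
A=cv2.resize(t['color'][140:340,140:500],None,fx=2.2,fy=2.2,interpolation=cv2.INTER_CUBIC)
cv2.imwrite('pics/croptop.png',A[:,:,::-1])
B=cv2.resize(s['color'][190:390,250:480],None,fx=2.9,fy=2.9,interpolation=cv2.INTER_CUBIC)
cv2.imwrite('pics/cropsc.png',B[:,:,::-1])
E
```

```text
top round [0.4625 0.102 ] [0.0831 0.084 ] 89.4
top square [0.5922 0.2402] [0.0874 0.0868] 7.6
top oblong [ 0.5837 -0.0887] [0.0784 0.131 ] 20.1
top park [ 0.4671 -0.2411] [0.0968 0.0953] 89.4
top slip [0.6621 0.1199] [0.0547 0.0388] 68.0
top va [[ 0.48  -0.079]]
top vb [[ 0.629 -0.258]]
scene round [0.4681 0.0981] [0.0835 0.0792] 47.4
scene square [0.595  0.2387] [0.0842 0.0848] 7.7
scene oblong [ 0.5867 -0.0899] [0.0765 0.1284] 20.1
scene park [ 0.4699 -0.2423] [0.0953 0.0934] 50.5
scene slip [0.6641 0.1189] [0.0535 0.0368] 68.8
scene va [[ 0.481 -0.082]]
scene vb [[ 0.63  -0.255]]
```

View pics/croptop.png

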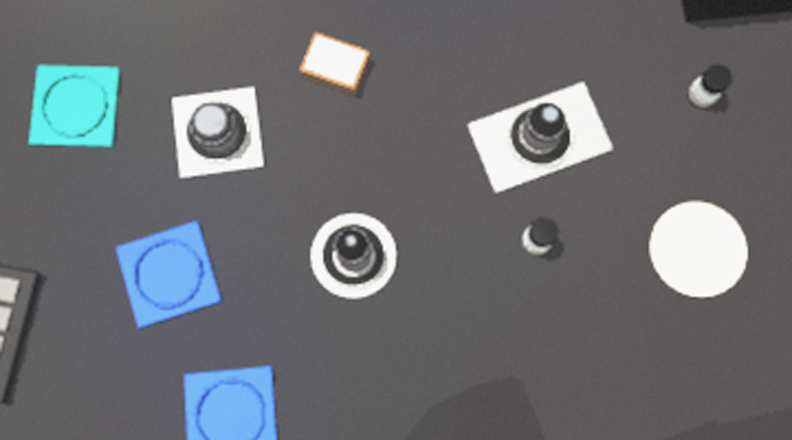

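View pics/cropsc.png

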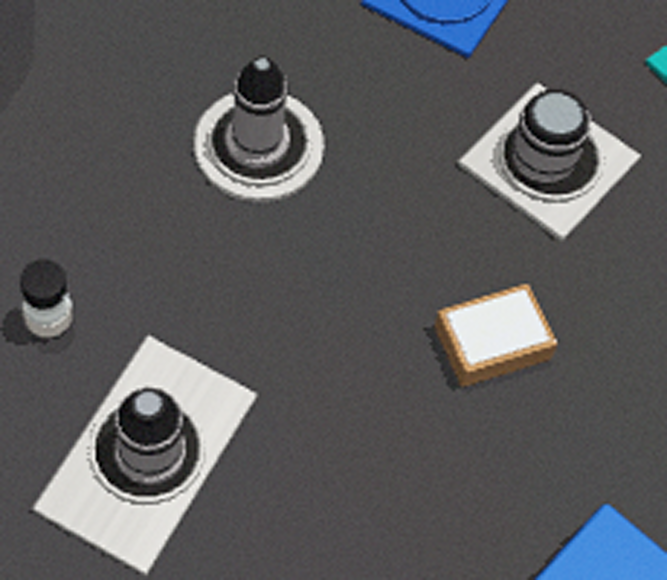

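The crops agree with this: long in the round holder, short in the white square one, medium in the oblong one. The nose tips in the full top image are about (299,248), (235.5,194) and (390,191).

```bash
cat >> h.py <<'E'
def go(x,y,z,yaw=0.):
    from bench import get_obs
    o=get_obs();p=o['tool_pos'];a=o['ee_rot'][2];d=np.array([x,y,z])-p
    print('tool mm',np.round([1e3*(np.cos(a)*d[0]+np.sin(a)*d[1]),1e3*(np.sin(a)*d[0]-np.cos(a)*d[1]),-1e3*d[2]],1),'turn deg',round(np.degrees(a-yaw),1),'width',round(o['width'],4),'F',o['wrist_force'].round(1),'t',o['time'], 'pos',p.round(4))
E
python3 - <<'E'
import numpy as np
from h import *
t=dict(np.load('pics/top0.npz'));s=dict(np.load('pics/scene0.npz'))
for k,a,b,z in(("long",(299.1,248.2),(340.3,211.7),.094),("med",(390,191.4),(301,328.6),.074),("short",(235.5,194.1),(442,229),.056)):
    print(k,cast(t,a,z).round(4),cast(s,b,z).round(4),tri(t,a,s,b).round(4))
go(.464,.1,.204)
E
python3 -m creep '[[[0,0,0,10],[0,0,0,10],[0,0,0,5.7]]]' 1
python3 - <<'E'
from h import *
go(.464,.1,.204)
E
```

```text
long [[0.4632 0.1007]] [[0.4649 0.0997]] [0.4637 0.1008 0.0916]
med [[ 0.5857 -0.0888]] [[ 0.5885 -0.0885]] [ 0.5872 -0.0883  0.0714]
short [[0.5888 0.2375]] [[0.5914 0.2366]] [0.5901 0.2385 0.0524]
tool mm [ 4.614e+02 -4.383e+02  4.000e-01] turn deg 25.7 width 0.0939 F [-0.5  1.1  0. ] t 0.1 pos [ 0.2385 -0.4951  0.2044]
time: 0.48
tool_pos: [0.2385, -0.4952, 0.2048]
ee_rot: [-3.14, 0.0, -0.003]
wrist_force: [0.7, 0.2, 0.0]
width: 0.0938
tool mm [ 223.4 -596.     0.8] turn deg -0.2 width 0.0938 F [0.7 0.2 0. ] t 0.475 pos [ 0.2385 -0.4952  0.2048]
```

```bash
python3 -m creep '[[[14,-37,0,0],[14,-37,0,0],[14,-37,0,0],[14,-37,0,0],[14,-37,0,0],[14,-37,0,0],[14,-37,0,0],[14,-37,0,0]]]'
python3 -m creep '[[[14,-37,0,0],[14,-37,0,0],[14,-37,0,0],[14,-37,0,0],[14,-37,0,0],[14,-37,0,0],[14,-37,0,0],[14,-37,0,0]]]'
python3 - <<'E'
from h import *
from bench import snapshot
go(.464,.1,.204)
s=snapshot('wrist');cv2.imwrite('pics/w1.png',s['color'][:,:,::-1])
E
```

```text
time: 1.48
tool_pos: [0.3506, -0.1981, 0.205]
ee_rot: [-3.141, 0.0, -0.0]
wrist_force: [1.3, -0.3, 0.9]
width: 0.0939
time: 2.48
tool_pos: [0.4625, 0.0978, 0.2049]
ee_rot: [3.141, 0.001, 0.0]
wrist_force: [-0.5, -0.0, -0.1]
width: 0.0941
tool mm [ 1.5 -2.2  0.9] turn deg 0.0 width 0.0941 F [-0.5 -0.  -0.1] t 2.475 pos [0.4625 0.0978 0.2049]
```

View pics/w1.png

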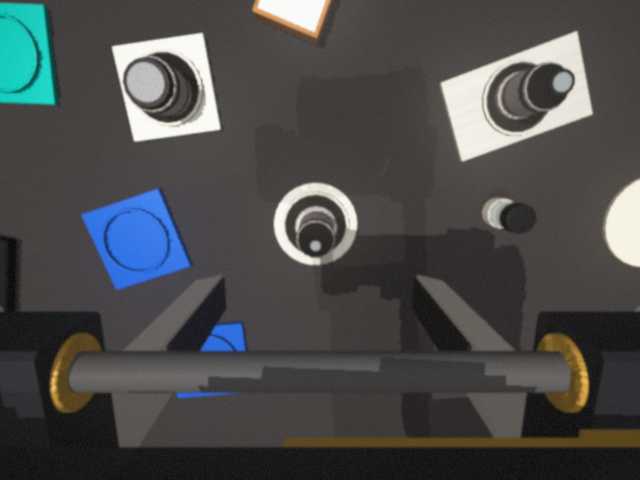

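The wrist view shows the round holder centred at (315,224) and the long nose tip at (315,246), midway between the fingers. I'll check this view against the fixed cameras.

Run:
```python
from h import *
from bench import snapshot
s=snapshot('wrist')
print('long tip',cast(s,(315,246),.094).round(4),'round',cast(s,(315,224),.006).round(4))
print('short',cast(s,(148,83),.056).round(4),'med',cast(s,(563,82),.074).round(4),'sq',cast(s,(166,87),.006).round(4),'obl',cast(s,(517,96),.006).round(4))
go(.464,.101,.026)
```

```text
long tip [[0.4614 0.1054]] round [[0.4639 0.1066]]
short [[0.5879 0.242 ]] med [[ 0.5866 -0.0837]] sq [[0.5935 0.2468]] obl [[ 0.5868 -0.083 ]]
tool mm [  1.3  -1.7 178.5] turn deg 0.3 width 0.0937 F [-0.5 -0.1  0.2] t 2.575 pos [0.4627 0.0993 0.2045]
```

```bash
python3 -m creep '[[[0,-2,30,0],[0,0,30,0],[0,0,30,0],[0,0,30,0],[0,0,25,0],[0,0,20,0],[0,0,10,0],[0,0,3,0]]]'
python3 -m creep '[[[0,0,0,0],[0,0,0,0],[0,0,0,0],[0,0,0,0],[0,0,0,0],[0,0,0,0],[0,0,0,0],[0,0,0,0]]]' 0
python3 -m creep '[[[0,0,-5,0],[0,0,-10,0],[0,0,-10,0],[0,0,-10,0],[0,0,-15,0],[0,0,-20,0],[0,0,-20,0],[0,0,-20,0]]]'
python3 - <<'E'
from h import *
from bench import snapshot
go(.4685,-.2417,.14)
s=snapshot('wrist');cv2.imwrite('pics/w2.png',s['color'][:,:,::-1])
E
```

```text
time: 3.58
tool_pos: [0.4621, 0.098, 0.027]
ee_rot: [3.141, 0.001, -0.0]
wrist_force: [-0.0, 0.1, 0.3]
width: 0.0943
time: 4.58
tool_pos: [0.4625, 0.0987, 0.0275]
ee_rot: [-3.141, -0.0, 0.0]
wrist_force: [0.2, 0.8, 0.2]
width: 0.0324
time: 5.58
tool_pos: [0.4626, 0.0985, 0.139]
ee_rot: [3.142, -0.001, 0.0]
wrist_force: [0.3, -0.8, -1.5]
width: 0.0323
tool mm [  5.8 340.2  -1. ] turn deg 0.0 width 0.0323 F [ 0.3 -0.8 -1.5] t 5.575 pos [0.4626 0.0985 0.139 ]
```

View pics/w2.png

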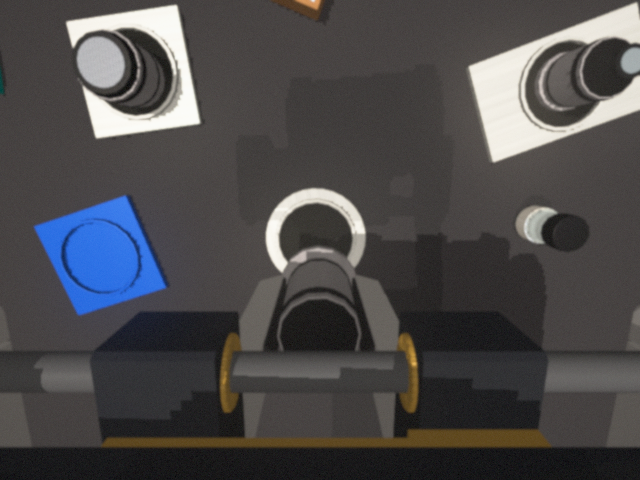

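The long objective is gripped and clear of the round holder (ring now empty at (316,235)). Next I carry it to the disc.

```bash
python3 -m creep '[[[1,12,0,0],[1,22,0,0],[1,25,0,0],[1,25,0,0],[1,25,0,0],[1,25,0,0],[0,25,0,0],[0,25,0,0]]]'
python3 -m creep '[[[0,25,0,0],[0,25,0,0],[0,25,0,0],[0,25,0,0],[0,24,0,0],[0,20,0,0],[0,12,0,0],[0,0,0,0]]]'
python3 - <<'E'
from h import *
go(.4685,-.2417,.0275)
E
```

```text
time: 6.62
tool_pos: [0.4675, -0.0869, 0.1361]
ee_rot: [-3.141, 0.002, -0.0]
wrist_force: [-0.1, 0.2, -1.5]
width: 0.0323
time: 7.62
tool_pos: [0.4683, -0.242, 0.1371]
ee_rot: [-3.141, 0.001, -0.001]
wrist_force: [0.1, 0.3, -1.4]
width: 0.0328
tool mm [  0.2  -0.3 109.6] turn deg -0.1 width 0.0328 F [ 0.1  0.3 -1.4] t 7.625 pos [ 0.4683 -0.242   0.1371]
```

```bash
python3 -m creep '[[[0,0,20,0],[0,0,25,0],[0,0,25,0],[0,0,17,0],[0,0,10,0],[0,0,6,0],[0,0,3,0],[0,0,0,0]]]'
python3 -m creep '[[[0,0,1,0],[0,0,1,0],[0,0,1,0],[0,0,0,0]]]'
```

```text
time: 8.62
tool_pos: [0.4689, -0.2417, 0.0319]
ee_rot: [3.141, -0.001, 0.0]
wrist_force: [-0.2, -0.8, -2.0]
width: 0.0325
time: 9.12
tool_pos: [0.4685, -0.2415, 0.0284]
ee_rot: [-3.142, 0.0, 0.0]
wrist_force: [-0.1, -0.3, -2.4]
width: 0.0325
```

```bash
python3 -m creep '[[[0,0,0.5,0],[0,0,0.5,0],[0,0,0.5,0],[0,0,0,0]]]'
```

```text
time: 9.62
tool_pos: [0.4686, -0.2415, 0.0275]
ee_rot: [3.141, -0.0, 0.0]
wrist_force: [-1.9, 0.8, 1.6]
width: 0.0333
```

```bash
python3 -m creep '[[[0,0,0,0],[0,0,0,0],[0,0,0,0],[0,0,0,0],[0,0,0,0],[0,0,0,0]]]' 1
python3 -m creep '[[[0,0,-10,0],[0,0,-20,0],[0,0,-30,0],[0,0,-40,0],[0,0,-40,0],[0,0,-30,0]]]'
python3 - <<'E'
from h import *
from bench import snapshot
go(.590,.238,.197)
s=snapshot('wrist');cv2.imwrite('pics/w3.png',s['color'][:,:,::-1])
E
```

```text
time: 10.38
tool_pos: [0.4686, -0.2415, 0.027]
ee_rot: [3.141, -0.0, 0.0]
wrist_force: [-0.4, 0.2, -0.7]
width: 0.0887
time: 11.12
tool_pos: [0.4691, -0.2418, 0.2001]
ee_rot: [3.14, -0.003, 0.0]
wrist_force: [-0.6, -0.4, 0.1]
width: 0.0938
tool mm [ 121.1 -479.7    3.1] turn deg 0.0 width 0.0938 F [-0.6 -0.4  0.1] t 11.125 pos [ 0.4691 -0.2418  0.2001]
```

View pics/w3.png

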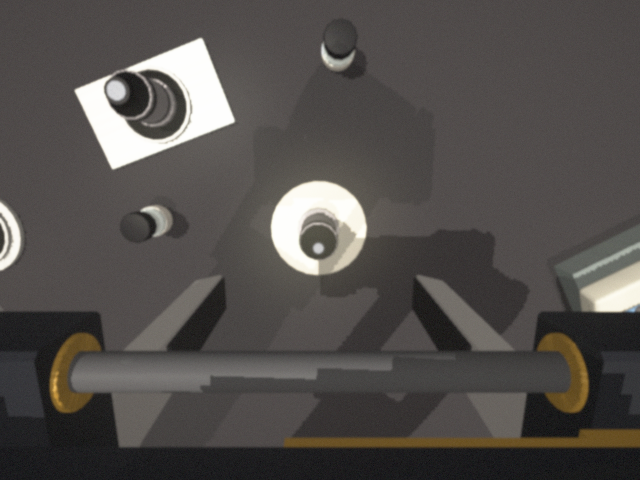

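The long objective stands upright and centred on the disc, tip at (319,248). Next is the short one.

```bash
python3 -m creep '[[[10,-35,0,0],[10,-40,0,0],[10,-40,0,0],[10,-40,0,0],[10,-40,0,0],[10,-40,0,0],[10,-40,0,0],[10,-40,0,0]]]'
python3 -m creep '[[[10,-40,0,0],[10,-40,0,0],[10,-40,0,0],[8,-35,0,0],[3,-10,0,0],[0,0,0,0]]]'
python3 - <<'E'
from h import *
from bench import snapshot
go(.590,.238,.018)
s=snapshot('wrist');cv2.imwrite('pics/w4.png',s['color'][:,:,::-1])
E
```

```text
time: 12.18
tool_pos: [0.5485, 0.0748, 0.1967]
ee_rot: [3.141, 0.0, 0.0]
wrist_force: [0.3, 0.2, 0.5]
width: 0.094
time: 12.92
tool_pos: [0.5893, 0.2383, 0.1965]
ee_rot: [3.141, 0.001, 0.001]
wrist_force: [-0.2, -1.1, 0.4]
width: 0.0939
tool mm [  0.7   0.3 178.5] turn deg 0.0 width 0.0939 F [-0.2 -1.1  0.4] t 12.925 pos [0.5893 0.2383 0.1965]
```

View pics/w4.png

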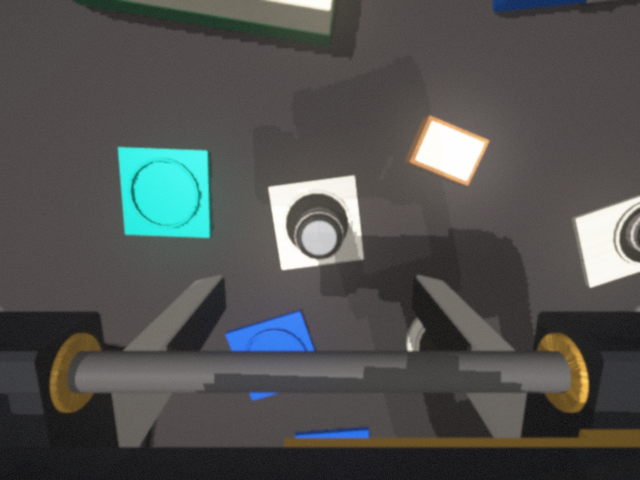

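The short objective's glass is at (318,238), centred between the fingers, in the white square holder.

```bash
python3 -m creep '[[[0,0,30,0],[0,0,30,0],[0,0,30,0],[0,0,30,0],[0,0,25,0],[0,0,18,0],[0,0,10,0],[0,0,3,0]]]'
python3 -m creep '[[[0,0,0,0],[0,0,0,0],[0,0,0,0],[0,0,0,0],[0,0,0,0],[0,0,0,0],[0,0,0,0]]]' 0
python3 -m creep '[[[0,0,-5,0],[0,0,-10,0],[0,0,-15,0],[0,0,-15,0],[0,0,-15,0],[0,0,-15,0],[0,0,-15,0],[0,0,0,0]]]'
python3 - <<'E'
from h import *
go(.464,.101,.11)
E
```

```text
time: 13.98
tool_pos: [0.5895, 0.2381, 0.0209]
ee_rot: [3.141, 0.0, -0.0]
wrist_force: [-0.1, 0.3, -0.4]
width: 0.0938
time: 14.85
tool_pos: [0.5895, 0.2385, 0.021]
ee_rot: [3.141, -0.0, 0.0]
wrist_force: [-0.7, -0.2, 0.9]
width: 0.0436
time: 15.85
tool_pos: [0.5906, 0.2389, 0.1133]
ee_rot: [-3.141, -0.004, 0.0]
wrist_force: [0.2, -0.3, -1.7]
width: 0.0437
tool mm [-126.6  137.9    3.3] turn deg 0.0 width 0.0437 F [ 0.2 -0.3 -1.7] t 15.85 pos [0.5906 0.2389 0.1133]
```

```bash
python3 -m creep '[[[-10,10,0,0],[-19,21,0,0],[-22,24,0,0],[-22,24,0,0],[-22,24,0,0],[-19,21,0,0],[-10,10,0,0],[-3,4,0,0]]]'
python3 -m creep '[[[0,0,15,0],[0,0,20,0],[0,0,20,0],[0,0,15,0],[0,0,10,0],[0,0,5,0],[0,0,0,0]]]'
python3 - <<'E'
from h import *
go(.464,.101,.021)
E
```

```text
time: 16.85
tool_pos: [0.4617, 0.1001, 0.1106]
ee_rot: [-3.141, 0.0, -0.0]
wrist_force: [0.0, -0.2, -2.1]
width: 0.0436
time: 17.73
tool_pos: [0.4626, 0.1005, 0.0259]
ee_rot: [3.141, 0.0, 0.0]
wrist_force: [0.1, -0.2, -1.6]
width: 0.0437
tool mm [ 1.4 -0.5  4.9] turn deg 0.0 width 0.0437 F [ 0.1 -0.2 -1.6] t 17.725 pos [0.4626 0.1005 0.0259]
```

```bash
python3 -m creep '[[[1,0,1,0],[0,0,1,0],[0,0,1,0],[0,0,0.5,0],[0,0,0,0]]]'
python3 -m creep '[[[0,0,0.5,0],[0,0,0.5,0],[0,0,0,0]]]'
```

```text
time: 18.35
tool_pos: [0.4635, 0.1005, 0.0224]
ee_rot: [3.141, 0.0, 0.0]
wrist_force: [0.2, 0.4, -2.8]
width: 0.0434
time: 18.73
tool_pos: [0.4634, 0.1005, 0.0214]
ee_rot: [3.142, 0.0, 0.0]
wrist_force: [-0.5, -0.1, -1.8]
width: 0.0438
```

```bash
python3 -m creep '[[[0,0,0.5,0],[0,0,0.5,0],[0,0,0,0]]]'
```

```text
time: 19.1
tool_pos: [0.4636, 0.1005, 0.0209]
ee_rot: [3.141, -0.0, 0.0]
wrist_force: [-2.3, -0.4, 1.7]
width: 0.0433
```

Contact with the well floor. I release, rise and go over the medium objective.

```bash
python3 -m creep '[[[0,0,0,0],[0,0,0,0],[0,0,0,0],[0,0,0,0],[0,0,0,0],[0,0,0,0]]]' 1
python3 -m creep '[[[0,0,-10,0],[0,0,-20,0],[0,0,-30,0],[0,0,-40,0],[0,0,-40,0],[0,0,-30,0],[0,0,-5,0]]]'
python3 -m creep '[[[10,16,0,0],[18,28,0,0],[20,30,0,0],[20,31,0,0],[20,31,0,0],[19,28,0,0],[13,20,0,0],[3,5,0,0]]]'
python3 - <<'E'
from h import *
from bench import snapshot
go(.587,-.0885,.023)
s=snapshot('wrist');cv2.imwrite('pics/w5.png',s['color'][:,:,::-1])
E
```

```text
time: 19.85
tool_pos: [0.4635, 0.1005, 0.0204]
ee_rot: [3.142, -0.0, 0.0]
wrist_force: [0.8, -0.1, 0.0]
width: 0.0937
time: 20.72
tool_pos: [0.4649, 0.1007, 0.1988]
ee_rot: [-3.141, -0.006, 0.0]
wrist_force: [0.2, -0.4, 0.1]
width: 0.0944
time: 21.72
tool_pos: [0.586, -0.0905, 0.1924]
ee_rot: [-3.141, 0.005, -0.002]
wrist_force: [-0.1, 0.1, 0.1]
width: 0.0938
tool mm [  1.   -2.  169.4] turn deg -0.1 width 0.0938 F [-0.1  0.1  0.1] t 21.725 pos [ 0.586  -0.0905  0.1924]
```

View pics/w5.png

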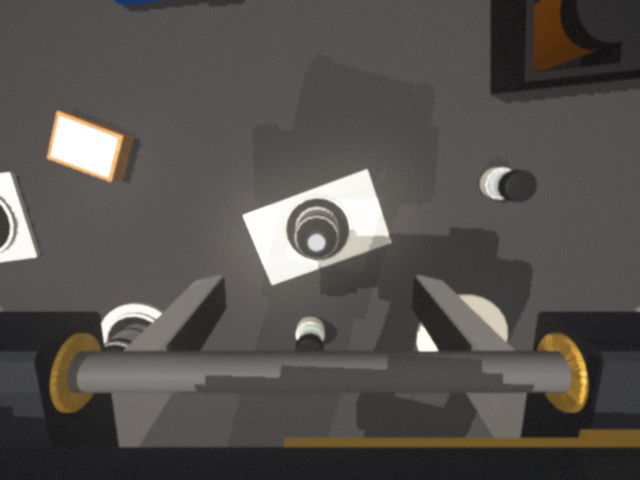

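The medium tip is at (316,242), centred. Vial a sits behind at (310,335), clear of the fingers.

```bash
python3 -m creep '[[[0,-1,30,0],[0,0,30,0],[0,0,30,0],[0,0,30,0],[0,0,23,0],[0,0,15,0],[0,0,8,0],[0,0,2,0]]]'
python3 -m creep '[[[0,0,0,0],[0,0,0,0],[0,0,0,0],[0,0,0,0],[0,0,0,0],[0,0,0,0],[0,0,0,0]]]' 0
python3 -m creep '[[[0,0,-5,0],[0,0,-10,0],[0,0,-15,0],[0,0,-18,0],[0,0,-20,0],[0,0,-20,0],[0,0,-20,0],[0,0,-7,0]]]'
python3 - <<'E'
from h import *
go(.5935,.2395,.14)
E
```

```text
time: 22.78
tool_pos: [0.5865, -0.0874, 0.0275]
ee_rot: [3.142, -0.0, 0.0]
wrist_force: [0.1, 0.0, 0.6]
width: 0.0938
time: 23.65
tool_pos: [0.5866, -0.0877, 0.0275]
ee_rot: [3.141, -0.0, 0.0]
wrist_force: [0.8, -0.6, 0.6]
width: 0.0372
time: 24.65
tool_pos: [0.5877, -0.0877, 0.1456]
ee_rot: [3.14, -0.005, 0.0]
wrist_force: [-0.0, -0.8, -1.6]
width: 0.0373
tool mm [   5.9 -327.2    5.6] turn deg 0.0 width 0.0373 F [-0.  -0.8 -1.6] t 24.65 pos [ 0.5877 -0.0877  0.1456]
```

```bash
python3 -m creep '[[[0,-12,0,0],[0,-22,0,0],[0,-25,0,0],[0,-25,0,0],[1,-25,0,0],[1,-25,0,0],[1,-25,0,0],[1,-25,0,0]]]'
python3 -m creep '[[[1,-25,0,0],[1,-25,0,0],[0,-25,0,0],[0,-25,0,0],[0,-20,0,0],[0,-8,0,0],[0,0,0,0]]]'
python3 -m creep '[[[0,0,15,0],[0,0,25,0],[0,0,25,0],[0,0,20,0],[0,0,15,0],[0,0,8,0],[0,0,3,0],[0,0,0,0]]]'
python3 - <<'E'
from h import *
go(.5935,.2395,.0275)
E
```

```text
time: 25.65
tool_pos: [0.5893, 0.0991, 0.1411]
ee_rot: [-3.141, 0.003, 0.002]
wrist_force: [0.1, 0.9, -1.8]
width: 0.0375
time: 26.52
tool_pos: [0.5922, 0.225, 0.1421]
ee_rot: [3.141, 0.001, 0.001]
wrist_force: [0.0, 0.6, -1.2]
width: 0.0375
time: 27.52
tool_pos: [0.5932, 0.2247, 0.0325]
ee_rot: [-3.141, -0.002, 0.0]
wrist_force: [-0.9, -0.3, 0.3]
width: 0.0376
tool mm [  0.3 -14.8   5. ] turn deg 0.0 width 0.0376 F [-0.9 -0.3  0.3] t 27.525 pos [0.5932 0.2247 0.0325]
```

I summed the rows wrong: it is 15 mm short in y and touching the rim lightly. I raise it and correct.

```bash
python3 -m creep '[[[0,0,-6,0],[0,0,-8,0],[0,-7,0,0],[0,-8,0,0],[0,0,0,0]]]'
python3 -m creep '[[[0,0,5,0],[0,0,5,0],[0,0,3,0],[0,0,1,0],[0,0,0,0]]]'
python3 - <<'E'
from h import *
go(.5935,.2395,.0275)
E
```

```text
time: 28.15
tool_pos: [0.5921, 0.2404, 0.0451]
ee_rot: [3.142, 0.001, 0.001]
wrist_force: [0.3, -0.3, -1.6]
width: 0.0373
time: 28.78
tool_pos: [0.5925, 0.2394, 0.0314]
ee_rot: [3.141, 0.0, 0.0]
wrist_force: [0.2, 0.3, -2.0]
width: 0.0372
tool mm [ 1.  -0.1  3.9] turn deg 0.0 width 0.0372 F [ 0.2  0.3 -2. ] t 28.775 pos [0.5925 0.2394 0.0314]
```

```bash
python3 -m creep '[[[1,0,1,0],[0,0,1,0],[0,0,1,0],[0,0,0,0],[0,0,0,0]]]'
python3 -m creep '[[[0,0,0.5,0],[0,0,0.5,0],[0,0,0,0]]]'
```

```text
time: 29.4
tool_pos: [0.5934, 0.2395, 0.0284]
ee_rot: [3.141, -0.0, 0.0]
wrist_force: [1.1, 0.2, -2.3]
width: 0.0372
time: 29.78
tool_pos: [0.5935, 0.2395, 0.0275]
ee_rot: [3.142, -0.0, 0.0]
wrist_force: [1.2, 0.4, -1.5]
width: 0.0374
```

```bash
python3 -m creep '[[[0,0,0.5,0],[0,0,0,0],[0,0,0,0]]]'
```

```text
time: 30.15
tool_pos: [0.5935, 0.2395, 0.0275]
ee_rot: [3.142, -0.0, 0.0]
wrist_force: [-1.6, -1.5, 2.6]
width: 0.0374
```

Contact. I release, rise and go to the long objective on the disc (shift of about −125, −481 mm in world axes).

```bash
python3 -m creep '[[[0,0,0,0],[0,0,0,0],[0,0,0,0],[0,0,0,0],[0,0,0,0],[0,0,0,0]]]' 1
python3 -m creep '[[[0,0,-10,0],[0,0,-20,0],[0,0,-30,0],[0,0,-40,0],[0,0,-40,0],[0,0,-30,0],[0,0,0,0]]]'
python3 - <<'E'
from h import *
from bench import snapshot
s=snapshot('wrist');cv2.imwrite('pics/w6.png',s['color'][:,:,::-1])
go(.4685,-.2417,.197)
E
```

```text
time: 30.9
tool_pos: [0.5935, 0.2395, 0.0269]
ee_rot: [3.142, -0.0, 0.0]
wrist_force: [0.0, -0.1, 0.3]
width: 0.0928
time: 31.78
tool_pos: [0.5954, 0.2401, 0.2026]
ee_rot: [-3.139, -0.009, 0.0]
wrist_force: [-0.3, 0.0, 0.2]
width: 0.0943
tool mm [-125.9  481.5    2.5] turn deg 0.0 width 0.0942 F [ 0.5 -0.3 -0.5] t 31.825 pos [0.5942 0.2398 0.1995]
```

View pics/w6.png

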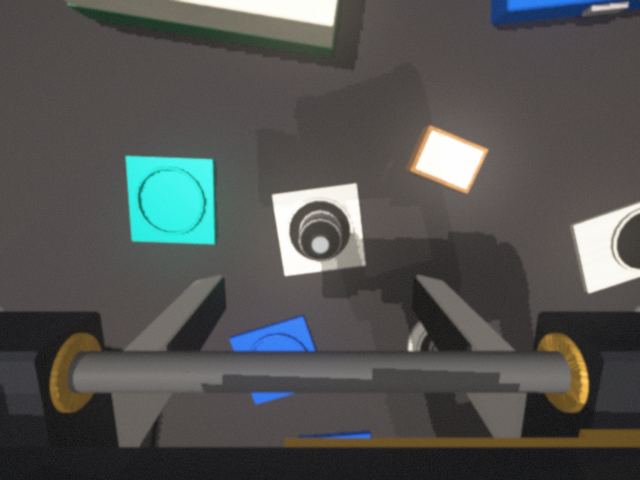

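The medium objective stands centred in the square holder, tip (320,244), holder centre (319,230). Shift to the disc: tool (−126, +481) mm.

```bash
python3 -m creep '[[[-6,20,0,0],[-10,40,0,0],[-10,40,0,0],[-10,40,0,0],[-10,40,0,0],[-10,40,0,0],[-10,40,0,0],[-10,40,0,0]]]'
python3 -m creep '[[[-10,40,0,0],[-10,40,0,0],[-10,40,0,0],[-10,30,0,0],[-10,21,0,0],[0,10,0,0],[0,0,0,0]]]'
python3 - <<'E'
from h import *
go(.4685,-.2417,.0285)
E
```

```text
time: 32.83
tool_pos: [0.5151, -0.0624, 0.1947]
ee_rot: [-3.141, 0.004, -0.001]
wrist_force: [0.2, 0.0, 0.1]
width: 0.0937
time: 33.7
tool_pos: [0.4668, -0.2416, 0.1958]
ee_rot: [-3.14, 0.002, -0.001]
wrist_force: [0.3, 0.4, -0.5]
width: 0.0936
tool mm [1.700e+00 1.000e-01 1.673e+02] turn deg -0.1 width 0.0936 F [ 0.3  0.4 -0.5] t 33.7 pos [ 0.4668 -0.2416  0.1958]
```

```bash
python3 -m creep '[[[1,0,30,0],[0,0,30,0],[0,0,30,0],[0,0,30,0],[0,0,23,0],[0,0,15,0],[0,0,8,0],[0,0,2,0]]]'
python3 -m creep '[[[0,0,0,0],[0,0,0,0],[0,0,0,0],[0,0,0,0],[0,0,0,0],[0,0,0,0],[0,0,0,0],[0,0,0,0]]]' 0
python3 -m creep '[[[0,0,-5,0],[0,0,-10,0],[0,0,-15,0],[0,0,-18,0],[0,0,-20,0],[0,0,-20,0],[0,0,-20,0],[0,0,-7,0]]]'
python3 - <<'E'
from h import *
go(.5855,-.0890,.14)
E
```

```text
time: 34.7
tool_pos: [0.4688, -0.2414, 0.029]
ee_rot: [3.141, -0.0, 0.001]
wrist_force: [-0.3, -0.6, 0.3]
width: 0.0941
time: 35.7
tool_pos: [0.4686, -0.2415, 0.0289]
ee_rot: [3.142, 0.0, 0.0]
wrist_force: [0.1, -0.9, 0.7]
width: 0.0328
time: 36.7
tool_pos: [0.4696, -0.2421, 0.1469]
ee_rot: [3.139, -0.004, 0.0]
wrist_force: [-0.4, 0.2, -1.7]
width: 0.033
tool mm [ 116.  -153.1    6.9] turn deg 0.0 width 0.033 F [-0.4  0.2 -1.7] t 36.7 pos [ 0.4696 -0.2421  0.1469]
```

```bash
python3 -m creep '[[[8,-11,0,0],[15,-20,0,0],[18,-24,0,0],[20,-26,0,0],[20,-26,0,0],[18,-24,0,0],[12,-16,0,0],[5,-6,0,0]]]'
python3 -m creep '[[[0,0,0,0],[0,0,20,0],[0,0,30,0],[0,0,25,0],[0,0,15,0],[0,0,8,0],[0,0,0,0]]]'
python3 - <<'E'
from h import *
go(.5855,-.0890,.029)
E
```

```text
time: 37.7
tool_pos: [0.5847, -0.0872, 0.1431]
ee_rot: [-3.141, 0.002, 0.002]
wrist_force: [0.2, -0.4, -1.1]
width: 0.0325
time: 38.58
tool_pos: [0.5845, -0.0888, 0.046]
ee_rot: [3.141, 0.0, -0.0]
wrist_force: [-0.6, 0.2, -1.0]
width: 0.0324
tool mm [ 1.   0.2 17. ] turn deg -0.0 width 0.0324 F [-0.6  0.2 -1. ] t 38.575 pos [ 0.5845 -0.0888  0.046 ]
```

```bash
python3 -m creep '[[[1,0,6,0],[0,0,5,0],[0,0,3,0],[0,0,1,0],[0,0,0,0]]]'
python3 -m creep '[[[0,0,1,0],[0,0,0.5,0],[0,0,0,0]]]'
```

```text
time: 39.2
tool_pos: [0.5856, -0.0884, 0.031]
ee_rot: [3.142, -0.0, 0.0]
wrist_force: [-0.6, 0.4, -2.1]
width: 0.0326
time: 39.58
tool_pos: [0.5855, -0.0885, 0.0294]
ee_rot: [3.142, 0.0, 0.0]
wrist_force: [0.2, 0.8, -2.1]
width: 0.0326
```

```bash
python3 -m creep '[[[0,0,0.5,0],[0,0,0,0],[0,0,0,0]]]'
```

```text
time: 39.95
tool_pos: [0.5855, -0.0885, 0.029]
ee_rot: [3.142, -0.0, 0.0]
wrist_force: [-0.0, -0.3, -1.0]
width: 0.0322
```

```bash
python3 -m creep '[[[0,0,0.5,0],[0,0,0,0],[0,0,0,0]]]'
```

```text
time: 40.33
tool_pos: [0.5856, -0.0885, 0.029]
ee_rot: [3.141, -0.0, 0.0]
wrist_force: [-1.6, -0.0, 1.8]
width: 0.0322
```

Contact. I release, rise, back off and take a final look.

```bash
python3 -m creep '[[[0,0,0,0],[0,0,0,0],[0,0,0,0],[0,0,0,0],[0,0,0,0],[0,0,0,0]]]' 1
python3 -m creep '[[[0,0,-10,0],[0,0,-20,0],[0,0,-30,0],[0,0,-40,0],[0,0,-40,0],[0,0,-30,0],[0,0,0,0]]]'
python3 -m creep '[[[-20,30,0,0],[-30,40,0,0],[-30,40,0,0],[-30,40,0,0],[-30,40,0,0],[-30,40,0,0],[-20,30,0,0],[0,0,0,0]]]'
python3 - <<'E'
from h import *
from bench import snapshot,get_obs
print(get_obs()['tool_pos'],get_obs()['wrist_force'])
t=snapshot('top');s=snapshot('scene');np.savez('pics/t1.npz',**t);np.savez('pics/s1.npz',**s)
A=cv2.resize(t['color'][140:300,190:490],None,fx=2,fy=2,interpolation=cv2.INTER_CUBIC)
B=cv2.resize(s['color'][200:440,200:500],(600,480)[:2] if 0 else None,fx=2,fy=2,interpolation=cv2.INTER_CUBIC)
cv2.imwrite('pics/f1.png',A[:,:,::-1]);cv2.imwrite('pics/f2.png',B[:,:,::-1])
E
```

```text
time: 41.08
tool_pos: [0.5855, -0.0885, 0.0285]
ee_rot: [3.142, -0.0, 0.0]
wrist_force: [-0.1, -0.2, 0.0]
width: 0.0893
time: 41.95
tool_pos: [0.5873, -0.0889, 0.2028]
ee_rot: [3.14, -0.008, 0.0]
wrist_force: [0.5, -0.6, -0.8]
width: 0.0945
time: 42.95
tool_pos: [0.3937, -0.3496, 0.1965]
ee_rot: [-3.139, 0.002, -0.004]
wrist_force: [0.2, 0.5, -0.2]
width: 0.0939
[ 0.39365363 -0.34959309  0.19645461] [ 0.22021613  0.47890772 -0.16800153]
```

View pics/f1.png

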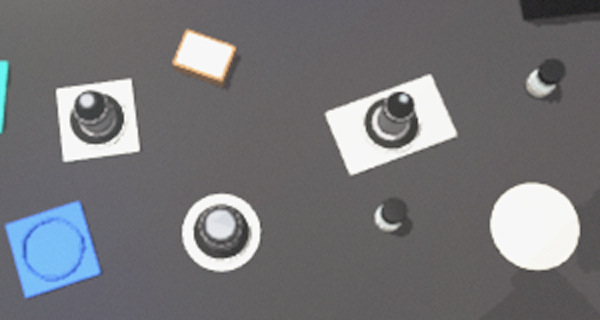

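View pics/f2.png

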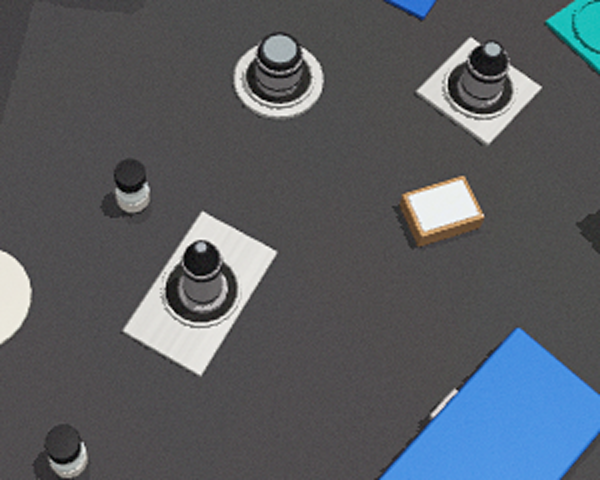

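All three stand upright in the right holders: the short at crop (220,225), the medium at (95,115) and the long at (395,118). The vials and the box are in place. One numeric check, then I hand in.

Run:
```python
from h import *
t=dict(np.load('pics/t1.npz'));s=dict(np.load('pics/s1.npz'))
ok=True
for k,a,b,z,c in(("short",(300,251),(340,224),.056,(.464,.101)),("med",(235,190),(445,224),.074,(.5935,.2395)),("long",(391.5,190),(301,323),.094,(.5855,-.089))):
    p,q=cast(t,a,z)[0],cast(s,b,z)[0];e=np.linalg.norm((p+q)/2-c);ok&=e<.008
    print(k,p.round(4),q.round(4),'tri',tri(t,a,s,b).round(3),'off',round(e,4))
print('ok',ok)
if ok:
    from bench import ticket; print(ticket.close_job())
```

```text
short [0.4643 0.1002] [0.4661 0.1   ] tri [0.465 0.101 0.054] off 0.0015
med [0.592  0.2354] [0.5936 0.2374] tri [0.593 0.237 0.074] off 0.0032
long [ 0.5823 -0.0884] [ 0.5881 -0.0878] tri [ 0.585 -0.087  0.089] off 0.001
ok True
the job is handed in; nothing more can be done
None
```

All three objectives are where the task wants them, and I handed the job in at about 43 s of the 96 s. I parked the long one on the white disc, then moved short to round, medium to square, and long from the disc to oblong.

- **Position:** in the final top and scene images the objectives are about 1.5 mm (short), 3 mm (medium) and 1 mm (long) from their well centres, against the 14 mm allowed. All three look upright and down inside their rims, with the gripper open and away from everything. Triangulated tip heights read 0–5 mm below what a seated objective should give (long lowest), which I put down to calibration and hand-picked pixels.
- **Bystanders:** the vials and the card box look unmoved in the pictures. I did not measure them again.
- **One slip:** on the first try the medium objective was 15 mm short because I added up the rows wrongly, and it touched the square holder's rim lightly. I raised it, corrected and set it down properly.
- **Disagreement:** wrist-camera positions were off from the fixed cameras by about 5 mm in y. I placed by the fixed cameras and used the wrist view only to check centring between the fingers.

I viewed 12 of the 14 pictures. No verdict was reported.

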